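# Load the big cell into the hand lamp

### The arm

A 6-joint arm with a two-finger parallel gripper is mounted at the origin on the work surface. World frame = base frame: x ahead of the robot, y to its left, z up, the work surface at z = 0. Lengths are in mm, angles in degrees, forces in N, time in s.
With the tool pointing down it reaches from about 350 to 850 mm from the base axis. Payload 8.1 kg.
Tool frame: the origin (TCP) lies at the very end of the fingers, on their centre line; the grasp point (between the pads) lies 19 mm behind it (r.grip_point_offset is the distance from the TCP to the grasp point, in mm); z points along the fingers, y is the line along which they close (so a half turn about z gives the same grasp; the last joint's range is limited). The gripper opens to 85 mm and grips with 20 to 120 N. Pads are 22 mm wide; open, the fingers measure 114 mm over their backs; the gripper's body (76 mm by 85 mm) begins 54 mm behind the grasp point. The pads swing forward as they close: fully open they stand 13 mm farther back than shut.
Start: joints at [-75.596, 7.471, 85.268, -0, 87.261, -4.893], TCP at [198.301, -566.288, 231.292] pointing down, gripper open.
Joint ranges: [-169.43, 169.43], [-51.17, 129.36], [1.28, 143.12], [-76.62, 256.62], [0, 156.53], [-152.29, 152.29]. Speed limits (degrees/s): [136.94, 136.94, 159.86, 180, 180, 180].

### API

Orientations are given as [roll, pitch, yaw] about the fixed x, y, z axes, in that order (R = Rz(yaw) Ry(pitch) Rx(roll)).
In Python, from bench import status, eyes, r gives the robot as it stands.
- The arm moves only by the shell command python3 -m handwheel 'ROWS' [FORCE]. ROWS is a JSON object whose one key "series" holds a list that holds one entry, the list of rows, each a list of 7 numbers: the shift along the tool's x, y, z in cm, then the turn, a rotation vector about the tool's x, y, z in rad, then the opening, from 0 (shut) to 1 (fully open). In form: {"series": [[[tx, ty, tz, rx, ry, rz, claw], ...]]}. A call has 1 to 12 rows; each row is the pose to reach, as a shift and turn from the pose commanded when the call began, along the tool's axes at that moment; what a row does not reach only later rows make up. A row lasts 1/8 s, in which the tool goes at most 62.5 mm and 10.7 degrees, less where a joint would pass 70% of its speed; a pose out of reach is approached as far as the arm can. A call with a gripper value outside its range is refused whole. The fingers move at their own pace and stop on an object; FORCE is the grip in N (left out, the last holds). Time passes only in rows, so rows that repeat a pose let the fingers close. It gives the time, the measured TCP pose, the force, the opening and the grip force at its end, in the units of the state.
- status.sense(): the state, without advancing time (a new reading comes with each control period).
- eyes.snapshot(name): name is "side" or "top"; returns a dict with "img" (480x640x3 uint8, red, green, blue), "mtx" (3x3 intrinsics, pixels), "R" (3x3) and "t" (3): a world point X has camera coordinates R X + t. Camera axes: x right, y down, z forward; pixel columns grow to the right and rows downward; lengths in mm; the calibration is good to about 2 mm. A picture is of the moment at which its call begins. There is no depth.
- r.hand_in(): hands the job in; it is judged then, once.
The state is a dict: "time": time; "joint_pos": joint angles; "qd": joint speeds; "joint_efforts": joint torques, N m; "tool_pos": TCP position; "tcp_rot": TCP orientation; "ft_force": force on the tool from outside, world axes, zero at the start; "wrist_torque": the same for the moment, N m; "finger_gap": finger opening in mm; "grip_force": force on a finger pad.
Only numpy, scipy, OpenCV 4.12 (cv2) and the standard library are available. Lean on these libraries where they do the work, as an engineer would, in place of code of your own. Each camera call takes 0.05 s, during which the arm holds its last target. There are 200 camera calls.

### The job

Take the big cell out of the tray and load it into the open battery bay of the hand lamp: work its flat end in under the two lips and push it back against the coil spring, then let the nub end drop in front of the low contact plate, so that the cell lies flat on the bay's floor with its nub on that plate. Feel for the spring's push and do not force anything: the contacts bend if the cell is pressed on the lamp much harder than the spring itself pushes (stay under 20 N). Leave everything else where it is.

Things in the scene. Friction and masses are not known exactly. Their poses are not given: they have to be found in the camera images.
- lamp: Grey hand lamp, fixed, lying on its face, battery cover off. Origin: on the bench under the middle of the bay; +x along the bay from spring end to nub-contact end, z up. Housing 90 mm wide, x -85 to 75 mm, 30 mm high: its top is the bay's floor. Black lamp head 110 mm wide, 45 mm high, at x 72 to 132 mm. Handle bar 21 mm high out to x -121 mm.
- bay (a point): Middle of the bay's floor (axes as the lamp's). The contact insert on it (spring block, lips, side guides and nub plate, one piece) is clipped in up to 6 mm either way along x from the places told here; this is not measured: feel for the spring. On the insert a seated cell's flat end is at x -30, nub tip at 32 mm, its middle 16.5 mm over the floor.
- plate (a point): Nominal place of the nub contact, a low upright steel plate 34 mm wide (y), 13 mm high over the floor, 4 mm thick: middle of the top edge of the face that looks at the spring, x 32 mm (+-6, with the insert). Side guides 10 mm high at |x| 21 to 33 mm, inner faces at y +-17, 3 mm thick; between them nothing stands beside the cell, so fingers fit.
- lips (a point): Nominal point midway between the front ends of the spring block's two lips, at their underside: x -25 mm (+-6), 39 mm over the floor. Lips at |y| 8 to 19 mm, 4 mm thick; block behind 46 mm wide, x -64 to -36 mm, 43 mm over the floor. A level cell cannot get in from above; one tilted about 16 degrees, flat end low, can.
- coil (a point): Nominal place of the coil spring's free end (does not follow the spring): x -24 mm (+-6, with the insert), 16.5 mm over the floor. It ends in a 14 mm round steel plate facing +x that goes 13 mm back towards -x: 2 N at first, 1 N more per mm, 15 N when solid, a hard stop. 10 to 13 N of push lets the nub end pass its plate; the flat end drags on it (friction up to 0.7 of the push).
- cell: The big cell: black cylinder 33 mm across, 60 mm long, about 140 g, light grey band near the nub end; steel nub 12 mm across, 2 mm long on that end, other end flat. Origin: middle of the 60 mm cylinder, on its axis; +x along the axis to the nub. Lies level in one of the tray's two grooves, axis 22.5 mm above the bench.
- cell_nub (a point): Tip of the big cell's nub, on its axis, 32 mm from the cell's middle (x the cell's axis).
- cell_flat (a point): Middle of the big cell's flat end, 30 mm from the cell's middle.
- tray: Grey cell tray, fixed, 86 x 140 mm, plate 6 mm thick, two grooves along its x at y +-40 mm. Ribs: tops 14 mm above the bench, 20 to 32 mm from the groove's middle; end stops: tops 16 mm, 36 mm from it. Nothing stands above the plate beside the middle 40 mm of a cell. Origin: under its middle.
- slim: The slimmer, shorter cell in the tray's other groove, 26 mm across and 48 mm long; stays where it is. Origin: middle, on its axis.
- cover: Loose grey battery cover, 110 x 75 x 10 mm, lying on the bench; not needed. Origin: under its middle.
- driver: Screwdriver lying on the bench, not needed.
- spanner: Steel spanner lying on the bench, not needed.
- socket: Steel wrench socket standing on the bench, 26 mm across, 36 mm high, not needed. Origin: under its middle.
There are look-alikes about, which are no part of the job. What is shaped like the cell but red or yellow is not meant.

How it is judged:
By the outcome, as a careful person would: the job done as asked, in the order asked, and still so for the second after the job is handed in, with the robot touching nothing.
It also fails if it takes over 72 s, if anything falls off the work surface, if the arm or the gripper's body presses on something with over 40 N, if the wrist force passes 120 N, or if a joint passes its speed limit or range.

## Working session

There is one attempt and no reset: what is moved stays moved. The work goes in short steps, Python scripts to look and compute and a shell command to move; the robot and the scene stay as the last step left them, time stands still between calls to the robot, and variables do not carry over. Pictures are saved under pics/ and viewed, at most 12 in all, crops included, and the job is handed in when it is done.

```bash
mkdir -p pics; ls; python3 - <<'E'
from bench import status, eyes, r
import cv2
for n in("top","side"):
    s=eyes.snapshot(n); cv2.imwrite(f"pics/{n}0.png",s["img"][...,::-1]); print(n,s["mtx"].tolist(),s["R"].tolist(),s["t"].tolist())
print(status.sense())
E
```

```text
pics
top [[563.6929592800017, 0.0, 318.34115814795905], [0.0, 563.6929592800017, 231.69222327392686], [0.0, 0.0, 1.0]] [[0.029356719168089313, -0.999459497594817, -0.014795124440239461], [-0.9896833644621592, -0.026986660201154214, -0.1407073497655619], [0.14023202610868415, 0.018773194685606228, -0.9899406780281077]] [34.33966067630191, 602.292502987629, 1199.5110420876351]
side [[527.7010100749172, 0.0, 323.81243764706335], [0.0, 527.7010100749172, 241.31739680879778], [0.0, 0.0, 1.0]] [[0.9796603716254283, -0.20064693959067445, -0.00252228063935325], [-0.11440104887041577, -0.5481489763170831, -0.8285198246148867], [0.1648573816487335, 0.8119565908319423, -0.5599540501867041]] [-570.853678062909, 154.231086500609, 835.6776837800462]
{'time': 0.1, 'joint_pos': array([-7.55955040e+01,  7.51038456e+00,  8.53226643e+01, -1.17675592e-04,
        8.72597830e+01, -4.89093974e+00]), 'qd': array([ 0.07882515, -0.08722028, -0.12192406, -0.06351333,  0.01750328,
        0.04001024]), 'joint_efforts': array([ 2.19618218e-03, -5.70951498e+01, -5.01943159e+01,  4.80243557e-05,
        8.08217068e-03,  1.15327617e-05]), 'tool_pos': array([ 198.18543235, -565.81692871,  230.35704227]), 'tcp_rot': array([-1.79907496e+02, -7.79768212e-03,  1.92954352e+01]), 'ft_force': array([-0.49640117, -0.06507813,  0.20346144]), 'wrist_torque': array([-0.00618082, -0.04621966, -0.01747942]), 'grip_force': 0.0, 'finger_gap': 85.57057497955931}
```

View pics/top0.png

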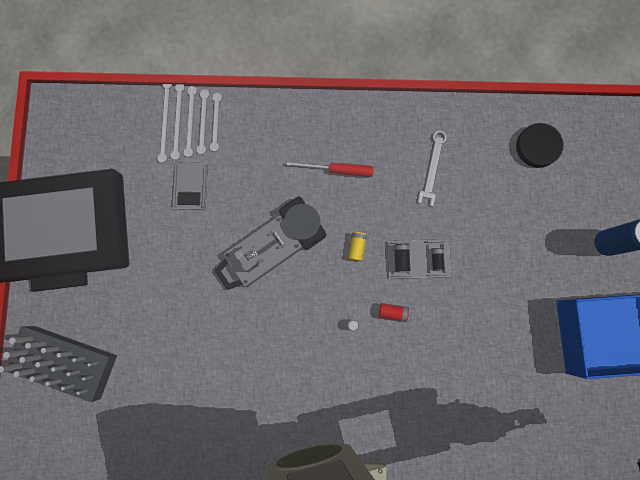

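View pics/side0.png

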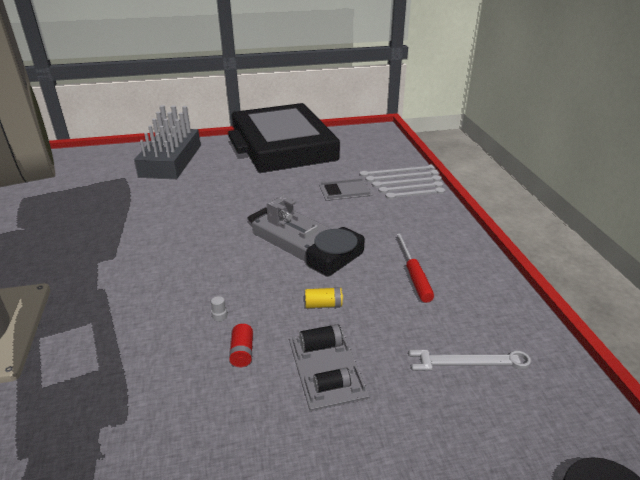

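The top view shows the lamp at about (265,245), its head at (300,222). The tray is at (418,259), with a wide black cell at (402,258) and a slim one at (438,259). The look-alikes are a yellow cell at (357,247) and a red one at (392,312). The big black cell in the left groove, (402,258) top and (320,338) side, fits the description. I'll confirm it with an enlarged crop.

```bash
cat > h.py <<'E'
import numpy as np, cv2
from bench import status, eyes, r
def ray(s,uv):
    K,R,t=[np.array(s[k],float) for k in("mtx","R","t")]
    d=R.T@np.linalg.inv(K)@np.array([uv[0],uv[1],1.]); return -R.T@t,d
def onz(s,uv,z):
    c,d=ray(s,uv); return c+d*(z-c[2])/d[2]
def proj(s,X):
    p=np.array(s["mtx"])@(np.array(s["R"])@np.array(X,float)+np.array(s["t"])); return p[:2]/p[2]
E
python3 - <<'E'
from h import *
a=cv2.imread("pics/top0.png");b=cv2.imread("pics/side0.png")
f=lambda im,x,y,w,h,k:cv2.resize(im[y:y+h,x:x+w],None,fx=k,fy=k,interpolation=cv2.INTER_CUBIC)
A=np.hstack([f(a,205,190,130,105,3.08)[:323,:400],f(a,380,225,80,64.6*1 and 65,5)[:323,:400]])
B=np.hstack([f(b,240,190,130,90,3.08)[:277,:400],f(b,285,315,90,63,4.44)[:277,:400]])
print(A.shape,B.shape)
h=min(A.shape[1],B.shape[1]);cv2.imwrite("pics/crop1.png",np.vstack([A[:,:h],B[:,:h]]))
E
```

```text
(323, 800, 3) (277, 800, 3)
```

View pics/crop1.png

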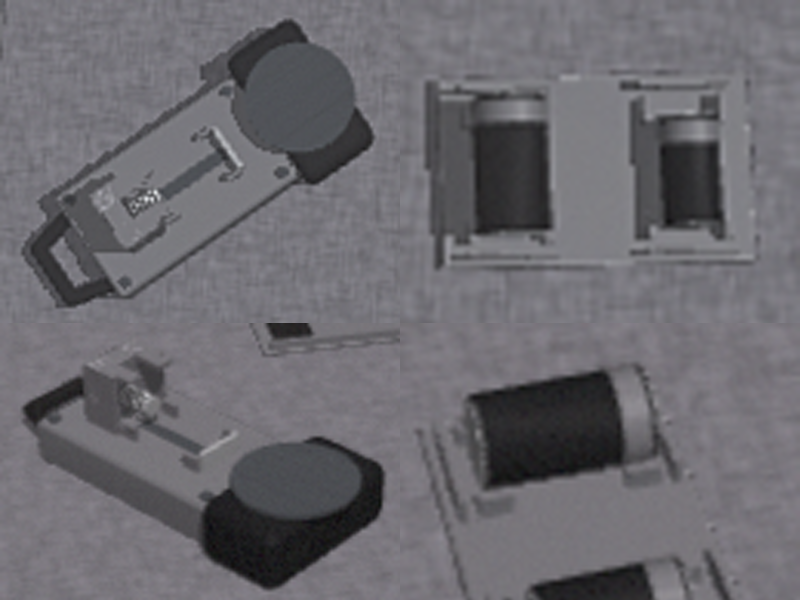

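The crop confirms it. The big black cell has its grey band toward the image top (world +x) and is wider than its neighbour at the right. In the lamp, the spring block is at the lower left and the nub plate toward the head. Next I'll measure.

```bash
cat >> h.py <<'E'
def cellmask(im,box,th=45):
    x,y,w,h=box; g=im[y:y+h,x:x+w].max(2); return (g<th).astype(np.uint8)
E
python3 - <<'E'
from h import *
T=eyes.snapshot("top");S=eyes.snapshot("side")
print("cam",ray(T,(0,0))[0],ray(S,(0,0))[0])
for n,s,box in(("top",T,(384,235,32,45)),("side",S,(295,322,52,32))):
    im=s["img"];x,y,w,h=box;g=im[y:y+h,x:x+w].max(2)
    m=cellmask(im,box,48);c=max(cv2.findContours(m,0,2)[0],key=cv2.contourArea)
    rc=cv2.minAreaRect(c);print(n,np.percentile(g,[2,20,50,80]),cv2.contourArea(c),rc)
    print(np.round(cv2.boxPoints(rc)+[x,y],1).tolist(),[onz(s,p+[x,y],22.5).round(1)[:2].tolist() for p in cv2.boxPoints(rc)])
P=lambda u,v:(205+u/3.08,190+v/3.08)
for nm,u,v,z in(("dotFL",226,90,30),("dotFR",281,173,30),("dotRL",70,200,30),("dotRR",124,283,30),("plateL",210,130,43),("plateR",240,168,43),("disc",295,97,45)):
    print(nm,np.round(P(u,v),1),onz(T,P(u,v),z).round(1)[:2])
Q=lambda u,v:(380+(u-400)/5,225+v/5)
for u,v in((438,265),(755,262),(748,75),(428,80)): print("tray",onz(T,Q(u,v),6).round(1)[:2])
# rows around cell, top brightness profiles
g=T["img"].max(2);print(g[258,386:416]);print(g[238:278,402])
cv2.imwrite("pics/l.png",cv2.resize(T["img"][190:295,205:335,::-1],None,fx=6,fy=5.7,interpolation=cv2.INTER_CUBIC))
b=S["img"][190:280,240:370,::-1];cv2.imwrite("pics/l2.png",cv2.resize(b,None,fx=6,fy=6,interpolation=cv2.INTER_CUBIC))
E
```

```text
cam [ 426.8609072    28.05630881 1272.69981574] [ 439.11928961 -708.53243443  594.28476324]
top [ 41.  57. 102. 131.] 85.0 ((17.5965518951416, 25.141380310058594), (21.022485733032227, 13.975842475891113), 86.633544921875)
[[394.0, 250.1], [408.0, 249.2], [409.2, 270.2], [395.2, 271.0]] [[567.3, -117.8], [570.0, -148.8], [523.3, -151.8], [520.6, -121.0]]
side [ 27.   37.   91.5 124. ] 587.0 ((23.33207893371582, 16.43773651123047), (21.131752014160156, 31.329051971435547), 79.3803482055664)
[[301.0, 330.9], [331.8, 325.2], [335.7, 345.9], [304.9, 351.7]] [[523.2, -114.7], [572.6, -111.8], [568.7, -156.9], [521.6, -159.1]]
dotFL [278.4 219.2] [628.6 141.8]
dotFR [296.2 246.2] [569.1  99.7]
dotRL [227.7 254.9] [545.3 251.1]
dotRR [245.3 281.9] [486.9 209.3]
plateL [273.2 232.2] [597.2 150.9]
plateR [282.9 244.5] [570.4 128.4]
disc [300.8 221.5] [622.4  90.8]
tray [ 505.8 -106.1]
tray [ 511.2 -247.5]
tray [ 595.4 -244.7]
tray [ 589.2 -100.6]
[ 83  79  91  86  86  87  86  90  89  37  41  43  47  47  48  50  55  57
  56  57  48  49  42  62 143 134 130 130 132 131]
[128 124 118 131 134 120  86 127 132 133 140  72  45  52  53  53  52  53
  52  51  55  52  54  55  52  53  54  52  55  53  53  54  47  89 115 134
 134 136 100 135]
```

View pics/l.png

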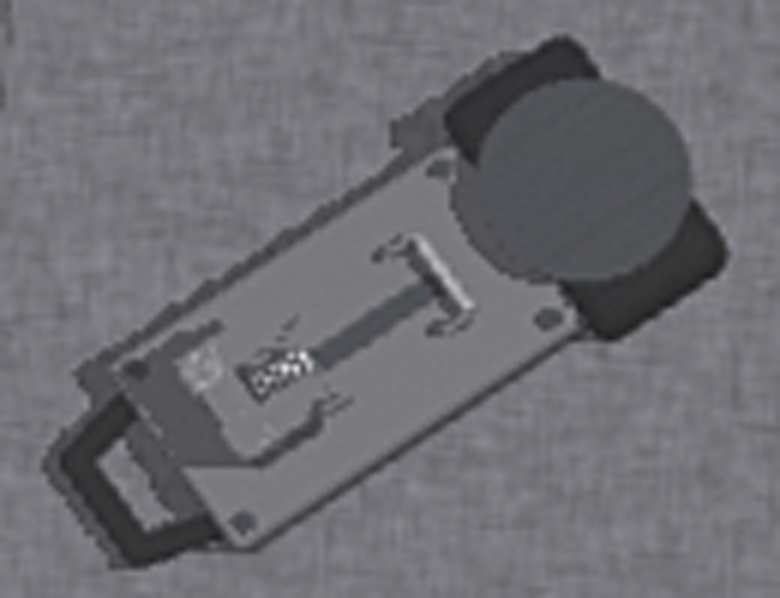

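View pics/l2.png

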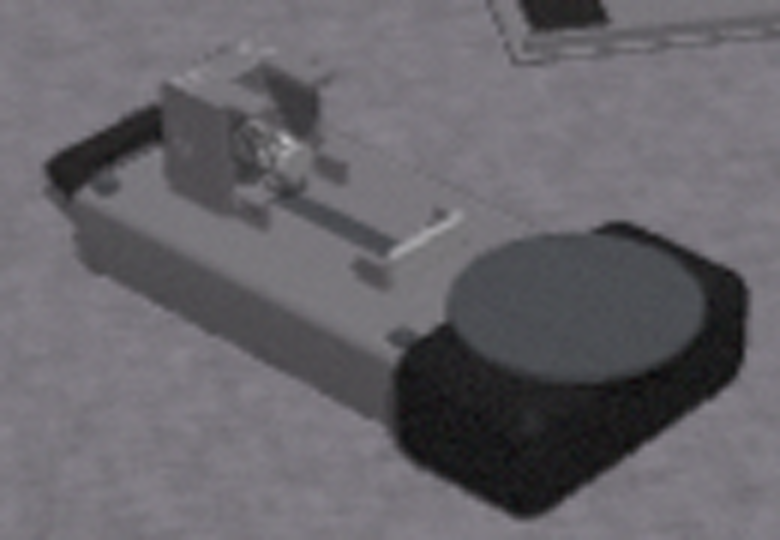

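The enlarged top view (6x/5.7x) shows four screw dots on the housing at (440,167), (548,319), (135,370) and (243,522). The bright nub plate edge runs (415,240)–(468,310) and the coil is at (285,372). In the side view the near dots are at (105,185) and (403,337), and the plate's top edge runs (390,252)–(462,215). I'll refine these by subpixel centroids and two-view triangulation.

```bash
cat >> h.py <<'E'
from scipy.spatial.transform import Rotation as Ro
def tri(a,ua,b,ub):
    c1,d1=ray(a,ua);c2,d2=ray(b,ub);k=np.linalg.lstsq(np.c_[d1,-d2],c2-c1,rcond=None)[0]
    p,q=c1+d1*k[0],c2+d2*k[1];return (p+q)/2,np.linalg.norm(p-q)
def go(pos,rpy,base=None):
    "rows from the present measured pose to a TCP pose: shift cm, rotvec rad in tool axes"
    s=status.sense() if base is None else base; A=Ro.from_euler("xyz",s["tcp_rot"],degrees=True);B=Ro.from_euler("xyz",rpy,degrees=True)
    return (A.inv().apply(np.array(pos)-s["tool_pos"])/10).round(2),(A.inv()*B).as_rotvec().round(3)
E
python3 - <<'E'
from h import *
T=eyes.snapshot("top");S=eyes.snapshot("side")
def cen(s,u,v,bright=False,w=4):
    u0,v0=int(round(u)),int(round(v));g=s["img"][v0-w:v0+w+1,u0-w:u0+w+1].mean(2).astype(float);d=np.median(g)-g
    if bright:d=-d
    d[d<0.35*d.max()]=0;yy,xx=np.mgrid[v0-w:v0+w+1,u0-w:u0+w+1];return np.array([(d*xx).sum(),(d*yy).sum()])/d.sum()
D={}
for n,u,v in(("FL",440,167),("FR",548,319),("RL",135,370),("RR",243,522)):
    p=cen(T,205+u/6-.5,190+v/5.7-.5,w=2);D[n]=onz(T,p,30);print(n,p.round(2),D[n].round(1))
for n,u,v in(("RR",105,185),("FR",403,337)):
    p=cen(S,240+u/6-.5,190+v/6-.5,w=2);print("side",n,p.round(2),onz(S,p,30).round(1))
F=(D["FL"]+D["FR"])/2;R_=(D["RL"]+D["RR"])/2;d=(F-R_)[:2];e=(D["FL"]-D["FR"]+D["RL"]-D["RR"])[:2]
print("mid",F,R_,np.linalg.norm(d),np.degrees(np.arctan2(d[1],d[0])),np.degrees(np.arctan2(e[1],e[0]))-90)
for n,a,b in(("plateL",(415,240),(456,212)),("plateR",(468,310),(390,256))):
    pa=(205+a[0]/6-.5,190+a[1]/5.7-.5);pb=(240+b[0]/6-.5,190+b[1]/6-.5)
    print(n,onz(T,pa,43).round(1),onz(S,pb,43).round(1),[x.round(1) if hasattr(x,'round') else x for x in tri(T,pa,S,pb)])
print("cell c",onz(T,(401.9,257.7),22.5))
print(go((400,-250,200),(180,0,-177.3)),go((550,-135.2,100),(180,0,-177.3)))
E
```

```text
FL [277.53 219.22] [628.6 143.7  30. ]
FR [295.62 245.78] [569.9 101.1  30. ]
RL [227.29 254.58] [546.1 252.2  30. ]
RR [244.86 281.32] [488.1 210.3  30. ]
side RR [255.29 218.27] [485.1 220.7  30. ]
side FR [308.56 247.57] [573.  95.  30.]
mid [599.25595954 122.41587665  30.        ] [517.0840532  231.21368496  30.        ] 136.34216253504786 -52.93728122137802 -54.10696599276681
plateL [598.6 149.9  43. ] [597.1 150.6  43. ] [array([597.7, 149.9,  43.5]), np.float64(1.5)]
plateR [571.8 129.4  43. ] [571.5 129.1  43. ] [array([571.7, 129.4,  42.8]), np.float64(0.3)]
cell c [ 550.70273511 -135.47761079   22.5       ]
(array([ 29.49, -23.17,   3.11]), array([-0.000e+00, -1.000e-03, -2.852e+00])) (array([ 47.44, -29.04,  13.11]), array([-0.000e+00, -1.000e-03, -2.852e+00]))
```

```bash
python3 -m handwheel '{"series": [[[5,-3,1,0,0,-0.18,1],[10,-6,2,0,0,-0.36,0.7],[15,-9,4,0,0,-0.54,0.7],[20,-12,5,0,0,-0.72,0.7],[25,-15,6,0,0,-0.9,0.7],[30,-18,8,0,0,-1.08,0.7],[35,-21,9,0,0,-1.26,0.7],[40,-24,10,0,0,-1.44,0.7],[44,-27,11,0,0,-1.62,0.7],[47.4,-29,12,0,0,-1.8,0.7],[47.4,-29,13,0,0,-1.98,0.7],[47.4,-29,13,0,0,-2.16,0.7]]]}'; python3 -c "
from h import *
print(go((550.5,-135.4,60),(180,0,-177.3)))"
```

```text
time: 1.8
tool_pos: [549.3, -134.9, 100.0]
tcp_rot: [-180.0, -0.1, 143.5]
ft_force: [-0.4, 0.5, -0.5]
finger_gap: 59.7
grip_force: 0.0
(array([-0.13,  0.03,  4.  ]), array([ 0.   , -0.002, -0.684]))
```

```bash
python3 -m handwheel '{"series": [[[-0.1,0,1,0,0,-0.18,0.7],[-0.1,0,2,0,0,-0.36,0.7],[-0.1,0,3.5,0,0,-0.54,0.7],[-0.1,0,5,0,0,-0.684,0.7],[-0.1,0,6.5,0,0,-0.684,0.7],[-0.1,0,8,0,0,-0.684,0.7],[-0.1,0,9,0,0,-0.684,0.7],[-0.1,0,9,0,0,-0.684,0.7],[-0.1,0,9,0,0,-0.684,0.7]]]}'; python3 -c "
from h import *
s=eyes.snapshot('side');cv2.imwrite('pics/g1.png',cv2.resize(s['img'][290:410,240:400,::-1],None,fx=5,fy=5))
print(go((550.5,-135.4,9),(180,0,-177.3)))"
```

```text
time: 2.92
tool_pos: [551.1, -136.7, 11.8]
tcp_rot: [-180.0, 0.0, -177.8]
ft_force: [-0.9, -0.7, -0.4]
finger_gap: 59.7
grip_force: 0.0
(array([0.07, 0.13, 0.3 ]), array([-0.   ,  0.001, -0.008]))
```

View pics/g1.png

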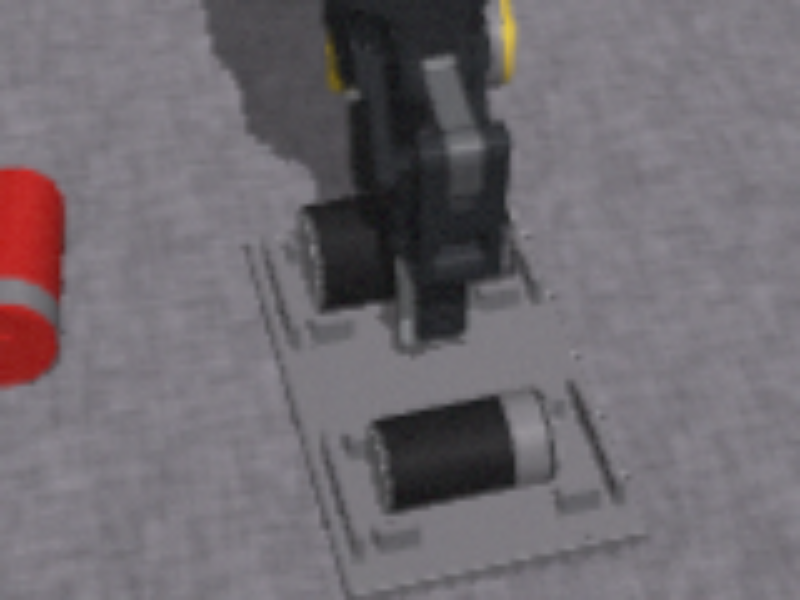

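The crop shows the finger coming down between the ribs beside the middle of the big cell, with the nub band hidden behind it and the slim cell clear at (460,450). I'll close now.

```bash
python3 -m handwheel '{"series": [[[0.03,0.13,0.25,0,0,0,0.7],[0.03,0.13,0.25,0,0,0,0.7],[0.03,0.13,0.25,0,0,0,0.3],[0.03,0.13,0.25,0,0,0,0.2],[0.03,0.13,0.25,0,0,0,0.2],[0.03,0.13,0.25,0,0,0,0.2],[0.03,0.13,0.25,0,0,0,0.2],[0.03,0.13,0.25,0,0,0,0.2]]]}' 70; python3 -m handwheel '{"series": [[[0,0,0,0,0,0,0.2],[0,0,0,0,0,0,0.2],[0,0,-0.3,0,0,0,0.2],[0,0,-1,0,0,0,0.2],[0,0,-3,0,0,0,0.2],[0,0,-6,0,0,0,0.2],[0,0,-10,0,0,0,0.2],[0,0,-12,0,0,0,0.2]]]}'
```

```text
time: 3.98
tool_pos: [550.6, -135.4, 9.3]
tcp_rot: [-180.0, 0.0, -177.8]
ft_force: [-1.0, -0.4, 6.1]
finger_gap: 30.8
grip_force: 69.3
time: 4.97
tool_pos: [551.9, -135.7, 132.8]
tcp_rot: [-179.9, 0.3, -177.8]
ft_force: [0.4, -0.2, -1.3]
finger_gap: 30.7
grip_force: 69.3
```

```bash
python3 -c "
from h import *
s=eyes.snapshot('side');p=proj(s,status.sense()['tool_pos']).astype(int);print(p)
x,y=p
cv2.imwrite('pics/g2.png',cv2.resize(s['img'][y-70:y+40,x-70:x+70,::-1],None,fx=5,fy=5))"
```

```text
[322 279]
```

View pics/g2.png

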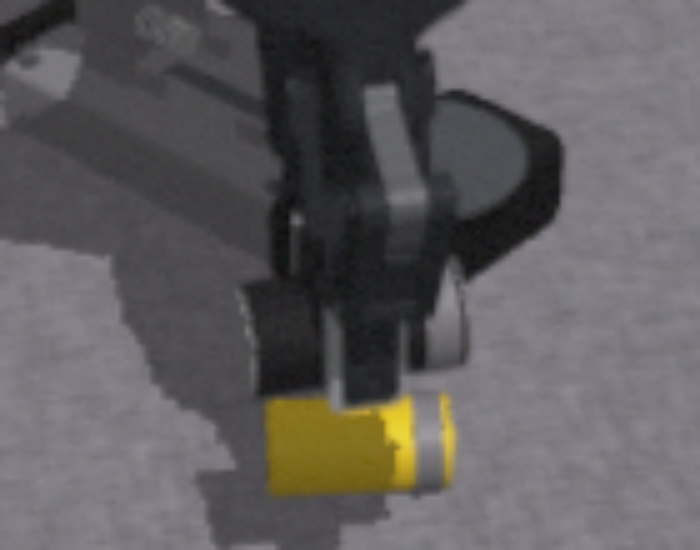

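The cell is held level between the fingers, with its band to the right at (447,325) in the crop. The lamp behind and the yellow cell are clear. Now I'll move over the bay.

```bash
cat >> h.py <<'E'
I0=np.array([564.5,167.0,30.]);YAW=-53.3;OFF=np.array([0,0,13.2])
def bay(cx,cz,tilt,cy=0,I=I0,yaw=YAW,off=OFF):
    d=np.array([np.cos(np.radians(yaw)),np.sin(np.radians(yaw)),0]);n=np.array([-d[1],d[0],0])
    B=Ro.from_euler("xyz",(180,0,yaw+180),degrees=True)*Ro.from_rotvec([0,-np.radians(tilt),0])
    return I+cx*d+cy*n+[0,0,cz]+B.apply(off),B.as_euler("xyz",degrees=True)
def where(off=OFF):
    "measured: cell centre in the bay's frame, tilt, force in the bay's frame"
    s=status.sense();B=Ro.from_euler("xyz",s["tcp_rot"],degrees=True);c=s["tool_pos"]-B.apply(off)-I0
    y=np.radians(YAW);d=np.array([np.cos(y),np.sin(y),0]);n=np.array([-d[1],d[0],0]);x=B.apply([1,0,0])
    f=s["ft_force"];print("c",np.round([c@d,c@n,c[2]],1),"tilt %.1f yaw %.1f"%(np.degrees(np.arcsin(-x[2])),np.degrees(np.arctan2(-x[1],-x[0]))),"F",np.round([f@d,f@n,f[2]],1),"t",s["time"])
E
python3 -c "
from h import *
where();print(*[go(*bay(*a)) for a in((20,75,0),(20,75,16))])"
```

```text
c [ 235.9 -190.5  117.9] tilt 0.4 yaw 2.3 F [1.5 1.5 0.9] t 5.025
(array([-3.46, 28.6 ,  4.24]), array([0.001, 0.007, 0.97 ])) (array([-3.67, 28.3 ,  4.19]), array([ 0.136, -0.25 ,  0.963]))
```

```bash
python3 -m handwheel '{"series": [[[-0.5,4,0,0,0,0.16,0.2],[-1,9,0,0,0,0.32,0.2],[-1.5,14,0.5,0,0,0.48,0.2],[-2,19,1,0,0,0.64,0.2],[-3,24,2,0,0,0.8,0.2],[-3.5,27,3,0,0,0.97,0.2],[-3.6,28.3,4.2,0.06,-0.12,0.965,0.2],[-3.67,28.3,4.2,0.136,-0.25,0.963,0.2],[-3.67,28.3,4.2,0.136,-0.25,0.963,0.2],[-3.67,28.3,4.2,0.136,-0.25,0.963,0.2]]]}'; python3 -c "
from h import *
where()
for n in('top','side'):
    s=eyes.snapshot(n);np.save('/tmp/'+n,s['img']);print(proj(s,I0+[0,0,60]))
    u,v=proj(s,I0+[0,0,50]).astype(int)
    cv2.imwrite('pics/b_%s.png'%n,cv2.resize(s['img'][v-60:v+50,u-70:u+70,::-1],None,fx=5,fy=5,interpolation=cv2.INTER_CUBIC))"
python3 -c "
import cv2,numpy as np;a,b=cv2.imread('pics/b_top.png'),cv2.imread('pics/b_side.png')
cv2.imwrite('pics/b.png',cv2.resize(np.hstack([a,b]),(800,314),interpolation=cv2.INTER_AREA))"
```

```text
time: 6.28
tool_pos: [575.6, 149.1, 86.5]
tcp_rot: [-179.7, 15.5, 126.8]
ft_force: [-0.2, -1.0, -0.8]
finger_gap: 30.9
grip_force: 69.5
c [17.5 -1.8 69.2] tilt 15.5 yaw -53.2 F [ 0.7 -0.7 -0.8] t 6.275
[262.88943325 244.19089091]
[296.97282239 201.52621624]
```

View pics/b_side.png

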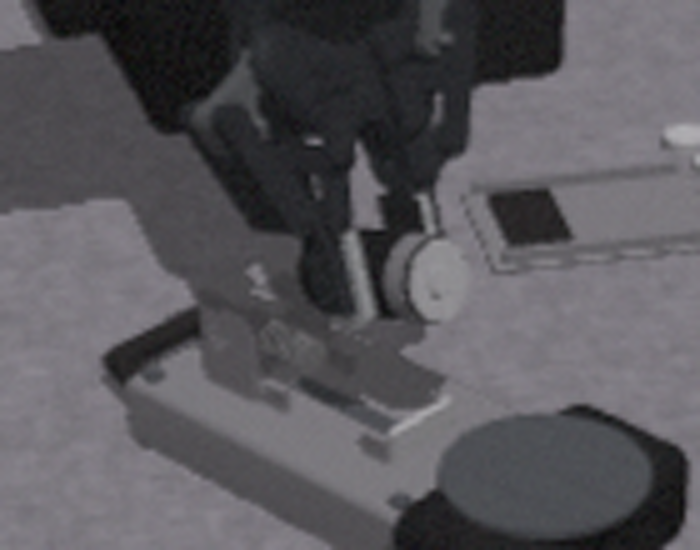

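```bash
python3 -c "
from h import *
where()
s=eyes.snapshot('side');u,v=proj(s,I0+[0,0,50]).astype(int)
st=status.sense();B=Ro.from_euler('xyz',st['tcp_rot'],degrees=True);c=st['tool_pos']-B.apply(OFF)
f=lambda X:((proj(s,X)-[u-70,v-60]+.5)*5).round(1)
for x in(30,32,-30):print(x,f(c+B.apply([-x,0,0])))
print('plate pred',f(bay(34,13,0,17,off=np.zeros(3))[0]),f(bay(34,13,0,-17,off=np.zeros(3))[0]))
im=s['img'][v-60:v+50,u-70:u+70].mean(2)
m=(im>120).astype(np.uint8);m[:44]=0;m[67:]=0;m[:,:76]=0;m[:,97:]=0
for k in cv2.findContours(m,0,2)[0]:
    if len(k)>=8:print((np.array(cv2.fitEllipse(k)[0])+.5)*5,cv2.boundingRect(k),cv2.contourArea(k))
print(go(*bay(20,60,16)))
"
```

```text
c [18.7 -1.7 69.8] tilt 15.6 yaw -53.4 F [-0.1 -0.1 -0.6] t 6.375
30 [440.5 282.1]
32 [444.3 282.6]
-30 [330.7 269.1]
plate pred [448.8 397.2] [389.  432.7]
[454.18304443 278.92066956] (82, 44, 15, 23) 222.0
(array([0.16, 0.17, 0.98]), array([-0.004, -0.007, -0.001]))
```

View pics/b_top.png

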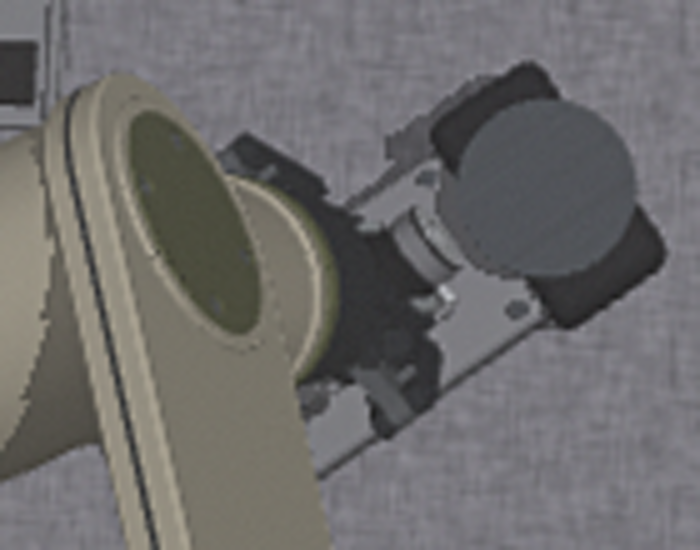

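The side crop shows the cell's nub-end face at (438,282) against a prediction of (440.5,282), and the plate edge at (448,398)–(392,430) against (449,397)–(389,433). Both agree within 1 mm. In the top crop the band pokes out at (430,245), in line with the bay. I'll lower it tilted.

```bash
python3 -m handwheel '{"series": [[[0.1,0.17,0.5,0,-0.01,0,0.2],[0.16,0.17,1,0,-0.025,0,0.2],[0.16,0.17,1,0,-0.025,0,0.2],[0.16,0.17,1,0,-0.025,0,0.2],[0.16,0.17,1,0,-0.025,0,0.2]]]}' >/dev/null; python3 -c "
from h import *
where();print(go(*bay(20,35,17)),go(*bay(20,27,17)))"
```

```text
c [18.6  0.2 59.6] tilt 17.1 yaw -53.3 F [-0.1 -0.5 -1.7] t 7.05
(array([ 0.59, -0.01,  2.39]), array([-0.003,  0.002,  0.001])) (array([ 0.82, -0.01,  3.15]), array([-0.003,  0.002,  0.001]))
```

```bash
python3 -m handwheel '{"series": [[[0.2,0,0.8,0,0,0,0.2],[0.4,0,1.6,0,0,0,0.2],[0.59,0,2.4,0,0,0,0.2],[0.65,0,2.65,0,0,0,0.2],[0.72,0,2.9,0,0,0,0.2],[0.8,0,3.1,0,0,0,0.2],[0.8,0,3.1,0,0,0,0.2],[0.8,0,3.1,0,0,0,0.2]]]}'; python3 -c "
from h import *
where();print(go(*bay(12,27,17)))"
```

```text
time: 8.05
tool_pos: [578.8, 147.9, 45.0]
tcp_rot: [-179.8, 17.1, 126.7]
ft_force: [-0.5, -0.5, -1.5]
finger_gap: 30.9
grip_force: 69.5
c [20.   0.1 27.6] tilt 17.1 yaw -53.3 F [ 0.1 -0.7 -1.5] t 8.05
(array([ 0.79, -0.01, -0.18]), array([-0.003,  0.002,  0.001]))
```

```bash
python3 -m handwheel '{"series": [[[0.3,0,-0.09,0,0,0,0.2],[0.6,0,-0.18,0,0,0,0.2],[0.86,0,-0.26,0,0,0,0.2],[0.86,0,-0.26,0,0,0,0.2],[0.86,0,-0.26,0,0,0,0.2]]]}'>/dev/null; python3 -c "
from h import *
where()"; python3 -m handwheel '{"series": [[[0.15,0,-0.045,0,0,0,0.2],[0.3,0,-0.09,0,0,0,0.2],[0.3,0,-0.09,0,0,0,0.2]]]}'>/dev/null; python3 -c "
from h import *
where()"
```

```text
c [11.  -0.  27.3] tilt 17.1 yaw -53.2 F [ 0.1  0.5 -1.3] t 8.675
c [ 7.8 -0.1 27.3] tilt 17.1 yaw -53.2 F [-0.  -0.  -1.2] t 9.05
```

```bash
python3 -m handwheel '{"series": [[[0.1,0,-0.03,0,0,0,0.2],[0.2,0,-0.06,0,0,0,0.2],[0.2,0,-0.06,0,0,0,0.2]]]}'>/dev/null; python3 -c "
from h import *
where()"; python3 -m handwheel '{"series": [[[0.1,0,-0.03,0,0,0,0.2],[0.2,0,-0.06,0,0,0,0.2],[0.2,0,-0.06,0,0,0,0.2]]]}'>/dev/null; python3 -c "
from h import *
where()"
```

```text
c [ 6.1 -0.1 27.4] tilt 17.1 yaw -53.3 F [ 3.1  0.9 -2.7] t 9.425
c [ 3.9 -0.1 27.4] tilt 17.1 yaw -53.3 F [ 5.7  0.1 -2.4] t 9.8
```

Spring found: contact at cx of about 7.3, and the force grows 1 N/mm. I'll push on to about 11 N.

```bash
python3 -m handwheel '{"series": [[[0.1,0,-0.03,0,0,0,0.2],[0.2,0,-0.06,0,0,0,0.2],[0.29,0,-0.09,0,0,0,0.2],[0.29,0,-0.09,0,0,0,0.2]]]}'>/dev/null; python3 -c "
from h import *
where()"; python3 -m handwheel '{"series": [[[0.1,0,-0.03,0,0,0,0.2],[0.2,0,-0.06,0,0,0,0.2],[0.2,0,-0.06,0,0,0,0.2]]]}'>/dev/null; python3 -c "
from h import *
where();print(go(*bay(-2.5,24,14)))"
```

```text
c [ 1.3 -0.1 27.4] tilt 17.2 yaw -53.3 F [ 8.  -0.3 -2.2] t 10.3
c [-0.5 -0.1 27.5] tilt 17.2 yaw -53.3 F [ 9.9  0.1 -2.7] t 10.675
(array([0.37, 0.02, 0.27]), array([-0.004,  0.056,  0.001]))
```

```bash
python3 -c "
from h import *
for a in((-2,26.5,15),(-2,24.5,12.5),(-2,23.4,12)):print(go(*bay(*a)))"
```

```text
(array([0.23, 0.02, 0.05]), array([-0.004,  0.038,  0.001]))
(array([0.34, 0.02, 0.23]), array([-0.004,  0.082,  0.001]))
(array([0.39, 0.02, 0.34]), array([-0.004,  0.091,  0.001]))
```

```bash
python3 -m handwheel '{"series": [[[0.12,0.01,0.02,0,0.02,0,0.2],[0.23,0.01,0.05,0,0.038,0,0.2],[0.28,0.01,0.14,0,0.06,0,0.2],[0.34,0.01,0.23,0,0.082,0,0.2],[0.34,0.01,0.23,0,0.082,0,0.2]]]}'>/dev/null; python3 -c "
from h import *
where()
for a in((-2,22.5,10),(-2,21.5,8)):print(go(*bay(*a)))"
```

```text
c [-1.2 -0.  24.8] tilt 12.5 yaw -53.3 F [10.4 -0.7 -2.2] t 11.3
(array([0.19, 0.01, 0.21]), array([-0.004,  0.044, -0.   ]))
(array([0.26, 0.01, 0.3 ]), array([-0.004,  0.079, -0.   ]))
```

```bash
python3 -m handwheel '{"series": [[[0.12,0,0,0,0,0,0.2],[0.19,0,0.13,0,0.022,0,0.2],[0.2,0,0.21,0,0.044,0,0.2],[0.2,0,0.21,0,0.044,0,0.2],[0.2,0,0.21,0,0.044,0,0.2]]]}'>/dev/null; python3 -c "
from h import *
where()
for a in((-2.2,21.5,8),(-2.2,20.6,6)):print(go(*bay(*a)))"
```

```text
c [-1.9  0.2 23. ] tilt 10.1 yaw -53.3 F [11.1 -3.5  2.3] t 11.925
(array([ 0.1 , -0.01,  0.14]), array([-0.003,  0.036, -0.   ]))
(array([ 0.17, -0.01,  0.23]), array([-0.003,  0.071, -0.   ]))
```

```bash
python3 -m handwheel '{"series": [[[0,-0.1,0,0,0,0,0.2],[0,-0.1,0,0,0,0,0.2],[0,-0.1,0,0,0,0,0.2]]]}'>/dev/null; python3 -c "
from h import *
where();print(status.sense()['wrist_torque'])"; python3 -m handwheel '{"series": [[[0.02,0,0,0,0,0,0.2],[0.02,0,0,0,0,0,0.2]]]}'>/dev/null; python3 -c "
from h import *
where();print(status.sense()['wrist_torque'])
s=eyes.snapshot('side');u,v=proj(s,I0+[0,0,30]).astype(int);print(u,v)
cv2.imwrite('pics/c.png',cv2.resize(s['img'][v-45:v+45,u-60:u+60,::-1],None,fx=6,fy=6,interpolation=cv2.INTER_CUBIC))
"
```

```text
c [-2.  -0.1 23.2] tilt 10.1 yaw -53.3 F [11.4  0.1  0.4] t 12.3
[-1.31551884 -0.98479488 -0.02091863]
c [-2.1 -0.1 23.2] tilt 10.1 yaw -53.3 F [12.   0.1  0.3] t 12.55
[-1.32382443 -1.08794354 -0.00896863]
297 214
```

View pics/c.png

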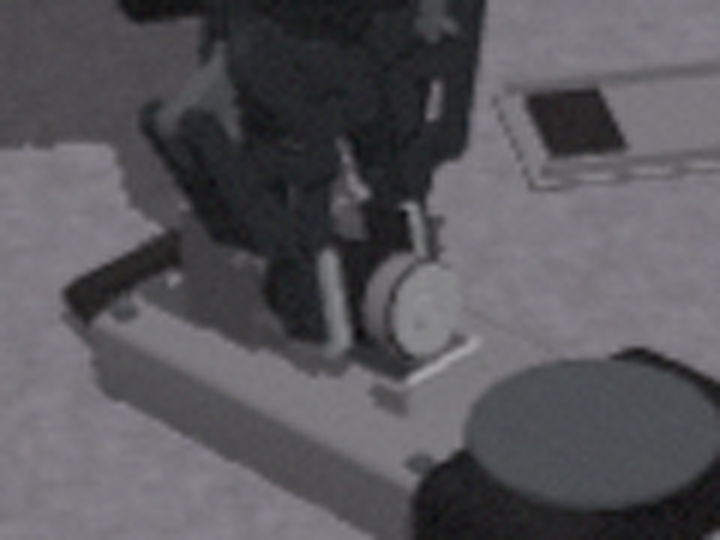

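```bash
python3 -c "
from h import *
where()
s=eyes.snapshot('side');u,v=297,214
f=lambda X:((proj(s,X)-[u-60,v-45]+.5)*6).round(1)
st=status.sense();B=Ro.from_euler('xyz',st['tcp_rot'],degrees=True);c=st['tool_pos']-B.apply(OFF);print('end',f(c+B.apply([-30,0,0])))
z=np.zeros(3)
for y in(17,0,-17):print('plate',f(bay(35.2,13,0,y,off=z)[0]))
for a in((0,1,0),(0,0,1),(1,0,0)):print(a,f(bay(a[0],a[2],0,a[1],off=z)[0])-f(bay(0,0,0,0,off=z)[0]))
for a in((-2.2,23.2,10),(-2.2,21.7,8),(-2.2,20.8,6)):print(go(*bay(*a)))
"
```

```text
c [-2.1 -0.1 23.2] tilt 10.1 yaw -53.3 F [11.2 -0.2 -1.3] t 12.6
end [427.  311.9]
plate [481.3 340. ]
plate [445.8 361.1]
plate [409.5 382.6]
(0, 1, 0) [ 2.1 -1.3]
(0, 0, 1) [-0.1 -2.6]
(1, 0, 0) [2.1 1. ]
(array([0.01, 0.01, 0.  ]), array([-0.002,  0.001, -0.   ]))
(array([0.08, 0.01, 0.15]), array([-0.002,  0.036, -0.   ]))
(array([0.14, 0.01, 0.24]), array([-0.002,  0.071, -0.   ]))
```

The view shows the nub face centred at (427,310), just in front of the plate edge (407,382)–(478,342), and slightly right of its middle. This agrees with the guide touch, so I'll shift about 0.8 mm to −y and keep lowering the nub.

```bash
python3 -m handwheel '{"series": [[[0.02,-0.08,0,0,0,0,0.2],[0.05,-0.08,0.07,0,0.018,0,0.2],[0.08,-0.08,0.15,0,0.036,0,0.2],[0.08,-0.08,0.15,0,0.036,0,0.2],[0.08,-0.08,0.15,0,0.036,0,0.2]]]}'>/dev/null; python3 -c "
from h import *
where()
for a in((-2.2,20.5,6,-.9),(-2.2,19.5,4,-.9)):print(go(*bay(*a)))"
```

```text
c [-2.  -0.3 22.1] tilt 8.0 yaw -53.3 F [11.1  1.7  1. ] t 13.275
(array([ 0.09, -0.06,  0.15]), array([-0.   ,  0.035, -0.001]))
(array([ 0.15, -0.06,  0.25]), array([-0.   ,  0.07 , -0.001]))
```

```bash
python3 -m handwheel '{"series": [[[0.04,0.03,0.07,0,0.018,0,0.2],[0.09,0.03,0.15,0,0.035,0,0.2],[0.12,0.03,0.2,0,0.053,0,0.2],[0.15,0.03,0.25,0,0.07,0,0.2],[0.15,0.03,0.25,0,0.07,0,0.2]]]}'>/dev/null; python3 -c "
from h import *
where();print(status.sense()['wrist_torque'])
for a in((-2,18.5,2,-.3),(-2,17.5,0,-.3)):print(go(*bay(*a)))"
```

```text
c [-1.8 -0.1 19.7] tilt 4.0 yaw -53.4 F [11.3  0.3  3. ] t 13.9
[-1.32749803 -0.92201508 -0.00965622]
(array([ 0.07, -0.02,  0.11]), array([-0.   ,  0.035, -0.001]))
(array([ 0.13, -0.02,  0.21]), array([-0.   ,  0.07 , -0.001]))
```

```bash
python3 -m handwheel '{"series": [[[0.04,0,0.05,0,0.018,0,0.2],[0.07,0,0.11,0,0.035,0,0.2],[0.07,0,0.11,0,0.035,0,0.2]]]}'>/dev/null; python3 -c "
from h import *
where()"; python3 -m handwheel '{"series": [[[0.03,0,0.05,0,0.018,0,0.2],[0.06,0,0.1,0,0.035,0,0.2],[0.06,0,0.1,0,0.035,0,0.2]]]}'>/dev/null; python3 -c "
from h import *
where();print(status.sense()['wrist_torque'])"
```

```text
c [-1.9 -0.1 18.6] tilt 2.0 yaw -53.4 F [10.2 -0.8  3.6] t 14.275
c [-1.9 -0.1 17.6] tilt 0.0 yaw -53.4 F [11.5 -1.5  4.6] t 14.65
[-1.49939038 -0.89748187 -0.00839912]
```

```bash
python3 -m handwheel '{"series": [[[0,-0.02,0.03,0,0,0,0.2],[0,-0.02,0.06,0,0,0,0.2],[0,-0.02,0.06,0,0,0,0.2]]]}'>/dev/null; python3 -c "
from h import *
where()"; python3 -m handwheel '{"series": [[[0,0,0.03,0,0,0,0.2],[0,0,0.05,0,0,0,0.2],[0,0,0.05,0,0,0,0.2]]]}'>/dev/null; python3 -c "
from h import *
where();print(status.sense()['wrist_torque'])"
```

```text
c [-2.  -0.  17.2] tilt 0.1 yaw -53.3 F [12.3 -0.3  4.2] t 15.025
c [-2.   0.  16.8] tilt 0.1 yaw -53.3 F [11.   0.2  4.9] t 15.4
[-1.42142733 -0.92559719 -0.00813262]
```

```bash
python3 -m handwheel '{"series": [[[0,0,0.03,0,0,0,0.2],[0,0,0.05,0,0,0,0.2],[0,0,0.05,0,0,0,0.2]]]}'>/dev/null; python3 -c "
from h import *
where()"; python3 -m handwheel '{"series": [[[0,0,0.03,0,0,0,0.2],[0,0,0.05,0,0,0,0.2],[0,0,0.05,0,0,0,0.2]]]}'>/dev/null; python3 -c "
from h import *
where();print(status.sense()['wrist_torque'])"
```

```text
c [-2.1  0.1 16.6] tilt 0.1 yaw -53.3 F [10.3 -0.9  6.9] t 15.775
c [-2.1  0.1 16.5] tilt 0.1 yaw -53.3 F [10.2 -2.4 10.8] t 16.15
[-1.54946135 -0.43786721 -0.01988794]
```

On the floor: z stopped at 16.5 and Fz rose. Now I'll ease forward onto the plate.

```bash
python3 -m handwheel '{"series": [[[-0.05,-0.03,0,0,0,0,0.2],[-0.1,-0.03,0,0,0,0,0.2],[-0.2,-0.03,0,0,0,0,0.2],[-0.2,-0.03,0,0,0,0,0.2]]]}'>/dev/null; python3 -c "
from h import *
where()"; python3 -m handwheel '{"series": [[[-0.05,0,0,0,0,0,0.2],[-0.1,0,0,0,0,0,0.2],[-0.1,0,0,0,0,0,0.2]]]}'>/dev/null; python3 -c "
from h import *
where()"
```

```text
c [-0.6  0.1 16.5] tilt 0.0 yaw -53.3 F [ 6.9 -1.3 10.3] t 16.65
c [ 0.1  0.2 16.5] tilt 0.0 yaw -53.3 F [ 6.1 -2.  10.4] t 17.025
```

```bash
python3 -m handwheel '{"series": [[[-0.05,-0.03,-0.03,0,0,0,0.2],[-0.1,-0.03,-0.03,0,0,0,0.2],[-0.1,-0.03,-0.03,0,0,0,0.2]]]}'>/dev/null; python3 -c "
from h import *
where()"; python3 -m handwheel '{"series": [[[-0.05,0,0,0,0,0,0.2],[-0.1,0,0,0,0,0,0.2],[-0.1,0,0,0,0,0,0.2]]]}'>/dev/null; python3 -c "
from h import *
where()"
```

```text
c [ 1.1  0.1 16.5] tilt -0.0 yaw -53.3 F [5.8 0.7 7.9] t 17.4
c [ 1.7  0.  16.5] tilt -0.0 yaw -53.3 F [4.5 1.4 8.6] t 17.775
```

```bash
python3 -m handwheel '{"series": [[[-0.05,0,0,0,0,0,0.2],[-0.1,0,0,0,0,0,0.2],[-0.1,0,0,0,0,0,0.2]]]}'>/dev/null; python3 -c "
from h import *
where();print(status.sense()['wrist_torque'])"
```

```text
c [ 1.8  0.  16.5] tilt -0.1 yaw -53.3 F [ 0.7 -0.3 10.1] t 18.15
[-0.05322965 -0.11251021 -0.03635027]
```

The nub is on the plate: motion stopped at 1.8 and the spring load transferred (Fx 4.5→0.7). I'll unload vertically, open and check.

```bash
python3 -m handwheel '{"series": [[[0,0,-0.05,0,0,0,0.2],[0,0,-0.1,0,0,0,0.2],[0,0,-0.1,0,0,0,0.2]]]}' 20; python3 -c "
from h import *
where()"; python3 -m handwheel '{"series": [[[0,0,0,0,0,0,0.4],[0,0,0,0,0,0,0.5],[0,0,0,0,0,0,0.6],[0,0,0,0,0,0,0.6],[0,0,0,0,0,0,0.6]]]}'; python3 -c "
from h import *
where()"
```

```text
time: 18.52
tool_pos: [565.6, 165.4, 33.4]
tcp_rot: [179.9, -0.1, 126.7]
ft_force: [4.8, 1.2, 4.6]
finger_gap: 31.2
grip_force: 70.7
c [ 1.9 -0.1 16.6] tilt -0.1 yaw -53.3 F [1.9 4.6 4.6] t 18.525
time: 19.15
tool_pos: [563.1, 164.5, 31.4]
tcp_rot: [-179.8, -0.2, 126.7]
ft_force: [1.0, 0.0, -0.7]
finger_gap: 51.2
grip_force: 0.0
c [ 1.2 -2.6 14.6] tilt -0.2 yaw -53.3 F [ 0.6  0.8 -0.7] t 19.15
```

```bash
python3 -m handwheel '{"series": [[[0,0.25,-0.3,0,0,0,0.6],[0,0.25,-1.5,0,0,0,0.6],[0,0.25,-4,0,0,0,0.6],[0,0.25,-8,0,0,0,0.6],[-3,0.25,-13,0,0,0,0.6],[-6,-5,-16,0,0,0,0.6],[-9,-11,-18,0,0,0,0.6],[-12,-17,-19,0,0,0,0.6],[-14,-23,-19,0,0,0,0.6],[-16,-29,-19,0,0,0,0.6],[-16,-29,-19,0,0,0,0.6]]]}'; python3 -c "
from h import *
s=eyes.snapshot('side');u,v=297,214;t=eyes.snapshot('top');a,b=proj(t,I0).astype(int)
A=cv2.resize(s['img'][v-45:v+45,u-60:u+60],None,fx=6,fy=6,interpolation=cv2.INTER_CUBIC)[:,:520]
B=cv2.resize(t['img'][b-45:b+45,a-25:a+22],None,fx=6,fy=6,interpolation=cv2.INTER_CUBIC)[:,:280]
cv2.imwrite('pics/fin.png',np.hstack([A,B])[...,::-1])
f=lambda X:((proj(s,X)-[u-60,v-45]+.5)*6).round(1)
z=np.zeros(3);print('seated end pred',f(bay(31.8,16.5,0,-.3,off=z)[0]))
g=lambda X:((proj(t,X)-[a-25,b-45]+.5)*6+[520,0]).round(1)
print('top ends',g(bay(31.8,33,0,-.3,off=z)[0]),g(bay(-28.2,33,0,-.3,off=z)[0]))
"
```

```text
time: 20.52
tool_pos: [425.8, -139.7, 223.5]
tcp_rot: [-179.8, -0.1, 126.5]
ft_force: [-0.1, 0.8, -0.2]
finger_gap: 50.9
grip_force: 0.0
seated end pred [437.2 348.5]
top ends [741.9 215.4] [604.5 310.5]
```

View pics/fin.png

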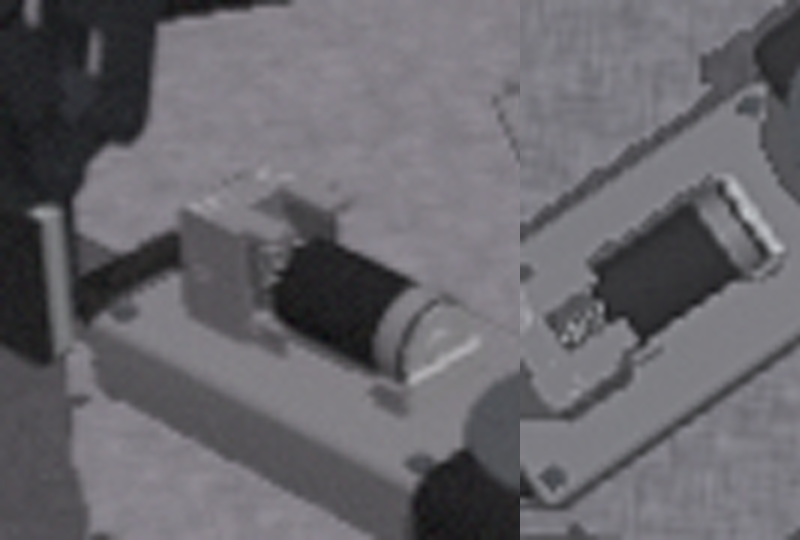

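The cell lies level in the bay. Its flat end is under the lips at (285,280), and the band end at (430,340) is down behind the plate edge (405,382)–(478,342). The robot is clear, so I'm handing in.

```bash
python3 -c "
from bench import r
print(r.hand_in())"
```

```text
the job is handed in; nothing more can be done
None
```

The big cell is in the lamp's bay, flat on the floor with its flat end under the lips against the spring and its nub on the contact plate; the measured force along the bay stayed under about 13 N, nothing else was touched, and the job was handed in at about 20.6 s.

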